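# Weigh the transformer on the spring scale and mark the reading

### The job

Weigh the transformer in its hanging bracket: lift it by the black grip tab, hang its eye bar in the hook of the spring scale, and let it down slowly and gently until the scale carries its whole weight before you let go, so that the scale neither jerks nor gets pulled to its stop. When it hangs still, slide the marker on the edge of the scale face level with the pointer and let go of it. Leave the other things where they are.

Things in the scene. Friction and masses are not known exactly. Their poses are not given: they have to be found in the camera images.
- hung_transformer: transformer in a bright steel hanging bracket, 68 (y) x 34 x 156 mm (coil and lead stubs reach 43 mm to -x), loose, upright on the desk; weighs 1.5 to 9.1 N, not known beforehand. Origin: centre of its underside, z up, y along the eye bar. Above the core a window open along x, 20 mm wide, 58 to 100 mm above the underside, its top edge the eye bar; then a narrow neck and the grip tab
- eye_bar (a point): centre of the eye bar, a round steel bar of 6 mm diameter along y, the top edge of the window, 103 mm above the underside of the bracket
- grip_tab (a point): centre of the black grip tab on top of the bracket: 24 (x) x 10 (y, grip across this) x 34 (z) mm, 36 mm above the eye bar; its lower end is 122 mm above the underside
- stand: spring scale: aluminium column 34 mm wide and 305 mm high on a grey foot 110 x 130 x 14 mm, fixed to the desk; near the top a white face 76 mm wide, no numbers. Origin: desk level under the column; z up. The hook arm reaches out of the face along -x at y = 0; the marker with its black tab stands out to -y.
- hook_throat (a point): axis of the hook's 8 mm round bar at the lowest point of its throat, 105 mm in front (-x) of the column axis, 205 mm above the desk unloaded; moves down with load. To -x it rises to the free tip 16 mm away (top 16 mm above this point), to +x to a level arm 12 mm higher from 30 mm on. A seated eye bar has its centre 7 mm above this point
- carriage (a joint): spring scale reading: how far hook and pointer have been pulled down (m), 0 with no load, end stop at 0.070; the spring gives 150 N/m, so a weight of 3 N pulls it 0.020 m down. It is lightly damped. A jerk means that it moves faster than 0.05 m/s, up or down.
- pointer_tip (a point): tip of the black pointer on the white face; it moves with the hook, 50 mm above and 80 mm behind (+x) the hook throat, 35 mm to -y
- marker_edge (a point): tip of the marker's small black nib, which points to +y at the pointer; level with the pointer when both have the same height
- marker_tab (a point): centre of the marker's black tab, 10 (x, grip across this) x 20 (y) x 34 (z) mm, 73 mm to -y of the nib tip and 12 mm above it, about 107 mm to -y of the column; its z axis is up
- marker (a joint): how far the marker stands below the zero mark (m), range -0.022 to 0.070, grows downward; it slides with 1.5 N of friction and stays where it is left. Level with the pointer when equal to the carriage joint.
- relay: clear-cased relay, 29 x 23 x 37 mm, standing; bystander; origin at the underside
- capacitor: can capacitor, 33 mm diameter, 67 mm high, standing; bystander; origin at the underside
- block_battery: rectangular block battery lying on its side, 26 x 52 x 17 mm; bystander; origin at the underside
- small_board: small circuit board with parts on it, 48 x 62 x 16 mm; bystander; origin at the underside
- screwdriver: small screwdriver lying, 133 mm long, 22 mm thick; bystander; origin at the underside, y along it
- paste_jar: round plastic tub with a lid, 69 mm diameter, 48 mm high; bystander; origin at the underside
- cutters: side cutters lying, 142 x 47 x 14 mm; bystander; origin at the underside

How it is judged:
On the way:
1. the transformer hangs with its eye bar seated in the hook throat, untouched and still, and the scale carries it (distance between eye_bar and hook_throat below 0.011 m and value of joint carriage above 0.006 m and linear speed of hung_transformer below 0.02 m/s and contact force between each of the arm, the fingers and hung_transformer below 0.1 N), for 0.5 s.
At the end, for the whole second after the job is handed in: The transformer hangs upright (within 0.2 rad) and still (under 0.02 m/s) with its eye bar seated in the hook throat (bar axis within 11 mm of the throat axis), the scale carrying it, and the marker's nib is within 3 mm of the pointer's height (distance between eye_bar and hook_throat below 0.011 m and value of joint carriage above 0.006 m and angle between hung_transformer's own z axis and vertical below 0.2 rad and linear speed of hung_transformer below 0.02 m/s and z of marker_edge in the frame of pointer_tip between -0.003 and 0.003 m); the robot touches nothing.
It fails at once if the scale jerks: hook and pointer move faster than 0.05 m/s (velocity of joint carriage above 0.05 m/s or velocity of joint carriage below -0.05 m/s).
It fails at once if the scale is pulled to its stop (reading over 0.067 m) (value of joint carriage above 0.067 m).
It fails at once if the transformer is jammed against the scale with more than 20 N (contact force between hung_transformer and stand above 20 N).
It fails at once if a bystander is moved more than 30 mm (distance of any of relay, capacitor, block_battery, small_board, screwdriver, paste_jar, cutters from where it was at the start of the episode above 0.03 m).
It also fails if it takes over 64 s, if anything falls off the work surface, if the arm or the gripper's body presses on something with over 40 N, if the wrist force passes 120 N, or if a joint passes its speed limit or range.

### The arm

A 7-joint arm with a two-finger parallel gripper is mounted at the origin on a cart in front of the work surface, level with it; the furniture and walls round the work are solid. World frame = base frame: x ahead of the robot, y to its left, z up, the work surface at z = 0. Lengths are in m, angles in rad, forces in N, time in s.
With the tool pointing down it reaches from about 0.4 to 0.875 m from the base axis. Payload 19.3 kg.
Tool frame: the origin (TCP) lies at the very end of the fingers, on their centre line; the grasp point (between the pads) lies 19 mm behind it (grip_point_offset is the distance from the TCP to the grasp point, in m); z points along the fingers, y is the line along which they close (so a half turn about z gives the same grasp; the last joint's range is limited). The gripper opens to 85 mm and grips with 20 to 120 N. Pads are 22 mm wide; open, the fingers measure 114 mm over their backs; the gripper's body (76 mm by 85 mm) begins 54 mm behind the grasp point. The pads swing forward as they close: fully open they stand 13 mm farther back than shut.
Start: joints at [-1.377, 0.521, -0.036, 1.599, 0.021, 1.021, -0.113], TCP at [0.163, 0.603, 0.231] pointing down, gripper open.
Joint ranges: [-2.91, 2.91], [-0.3, 2.13], [-1.5, 1.42], [0.17, 2.43], [-1.26, 4.41], [0.16, 1.93], [-2.52, 2.52]. Speed limits (rad/s): [1.89, 1.89, 2.39, 2.39, 3.01, 3.01, 3.01].

### API

Orientations are given as a unit quaternion [w, x, y, z].
In Python, from rig import get_obs, snapshot, finish_job, grip_point_offset gives the robot as it stands.
- The arm moves only by the shell command python3 -m crank 'ROWS'. ROWS is text: rows parted by semicolons, each of 7 numbers parted by spaces: the shift along the tool's x, y, z in mm, then the turn, a rotation vector about the tool's x, y, z in degrees, then the finger opening in mm, from 0 to 85.4. A call has 1 to 8 rows; each row is the pose to reach, as a shift and turn from the pose commanded when the call began, along the tool's axes at that moment; what a row does not reach only later rows make up. A row lasts 1/12 s, in which the tool goes at most 41.7 mm and 7.16 degrees, less where a joint would pass 70% of its speed; a pose out of reach is approached as far as the arm can. A call with a gripper value outside its range is refused whole. The fingers move at their own pace and stop on an object; the grip force is fixed at half the most. Time passes only in rows, so rows that repeat a pose let the fingers close. It gives the time, the measured TCP pose, the force, the opening and the grip force at its end, in the units of the state.
- get_obs(): the state, without advancing time (a new reading comes with each control period).
- snapshot(name): name is "scene" or "top"; returns a dict with "pixels" (480x640x3 uint8, red, green, blue), "depth" (480x640 float32, m along the optical axis (not along the pixel's ray), 0 where there is no reading), "intrinsics" (3x3 intrinsics, pixels), "rvec" (rotation vector, rad) and "tvec" (3), from world to camera coordinates, as OpenCV has them. Camera axes: x right, y down, z forward; pixel columns grow to the right and rows downward; lengths in m; the calibration is good to about 2 mm. A picture is of the moment at which its call begins.
- finish_job(): hands the job in; it is judged then, once.
The state is a dict: "time": time; "q": joint angles; "joint_vel": joint speeds; "joint_torque": joint torques, N m; "eef_pos": TCP position; "tool_rot": TCP orientation; "force": force on the tool from outside, world axes, zero at the start; "wrist_torque": the same for the moment, N m; "width": finger opening in m; "grip_force": force on a finger pad.
Only numpy, scipy, OpenCV 4.12 (cv2) and the standard library are available. Lean on these libraries where they do the work, as an engineer would, in place of code of your own. Each camera call takes 0.05 s, during which the arm holds its last target. There are 200 camera calls.

## Working session

There is one attempt and no reset: what is moved stays moved. The work goes in short steps, Python scripts to look and compute and a shell command to move; the robot and the scene stay as the last step left them, time stands still between calls to the robot, and variables do not carry over. Pictures are saved under pics/ and viewed, at most 10 in all, crops included, and the job is handed in when it is done.

```bash
mkdir -p pics
cat > h.py <<'E'
import numpy as np, cv2
from rig import get_obs, snapshot, finish_job, grip_point_offset
from scipy.spatial.transform import Rotation as R
def snap(n,name=None):
    s=snapshot(n)
    if name: cv2.imwrite('pics/'+name,s['pixels'][:,:,::-1])
    return s
def cloud(s):
    d=s['depth'];K=s['intrinsics'];v,u=np.mgrid[:480,:640]
    p=np.stack([(u-K[0,2])/K[0,0]*d,(v-K[1,2])/K[1,1]*d,d],-1)
    M=cv2.Rodrigues(np.array(s['rvec'],float))[0]
    w=(p-np.ravel(s['tvec']))@M
    w[d==0]=np.nan
    return w
def tool():
    o=get_obs();q=o['tool_rot'];return np.array(o['eef_pos']),R.from_quat([q[1],q[2],q[3],q[0]]).as_matrix()
E
python3 - <<'E'
from h import *
np.set_printoptions(precision=4,suppress=True)
for n in('scene','top'):
    s=snap(n,n+'0.png');np.savez('pics/'+n+'0.npz',**s)
    M=cv2.Rodrigues(np.array(s['rvec'],float))[0];print(n,-M.T@np.ravel(s['tvec']),M[2],s['intrinsics'][0,0])
print(grip_point_offset,get_obs(),tool())
E
```

```text
scene [-0.0242 -0.5954  0.7521] [ 0.5634  0.5967 -0.5714] 506.4971116571276
top [0.382  0.007  1.4211] [ 0.1351 -0.0056 -0.9908] 605.3629641162092
0.0187 {'time': 0.1, 'q': array([-1.3772,  0.5219, -0.0363,  1.5999,  0.0212,  1.0211, -0.1128]), 'joint_vel': array([-0.0012, -0.0014, -0.0002, -0.0008,  0.    , -0.0005,  0.0022]), 'joint_torque': array([  0.0041, -92.8476,   1.9843, -37.0536,   0.0182,   0.0052,
         0.0001]), 'eef_pos': array([0.1629, 0.6031, 0.2308]), 'tool_rot': array([-0.    ,  0.1316,  0.9913, -0.0005]), 'force': array([-0.1094, -0.1985,  0.7614]), 'wrist_torque': array([-0.0231,  0.0025,  0.045 ]), 'grip_force': 0.0, 'width': 0.08538835128014215} (array([0.1629, 0.6031, 0.2308]), array([[-0.9654,  0.2608, -0.0002],
       [ 0.2608,  0.9654, -0.001 ],
       [-0.    , -0.001 , -1.    ]]))
```

View pics/scene0.png

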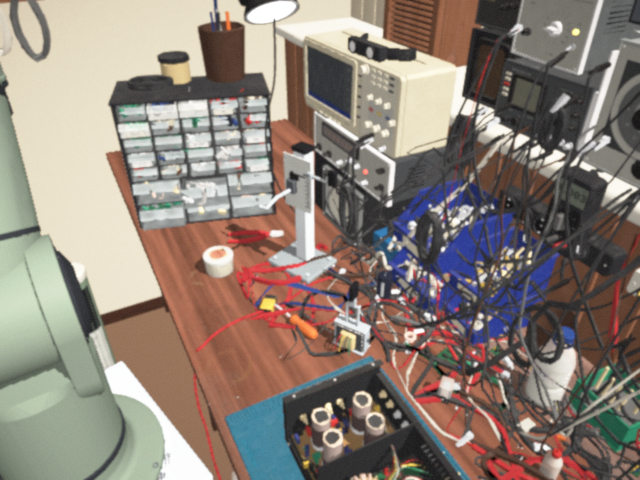

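View pics/top0.png

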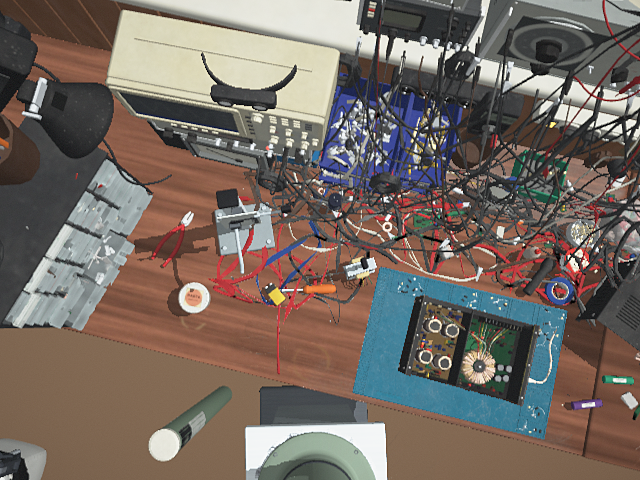

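The scene view shows the transformer at about (352,325) with its grip tab at (353,290). The stand column is at (305,200) and the hook at (275,200). In the top view the transformer is at (357,267), the stand foot at (245,230) and the hook at (240,258).

Run:
```python
from h import *
np.set_printoptions(precision=3,suppress=True)
a=dict(np.load('pics/scene0.npz'));b=dict(np.load('pics/top0.npz'))
c1=cv2.resize(a['pixels'][130:370,250:390],None,fx=2.5,fy=2.5,interpolation=2)
c2=cv2.resize(b['pixels'][170:310,200:390],None,fx=2.35,fy=2.35,interpolation=2)
o=np.zeros((600,800,3),np.uint8);o[:c1.shape[0],:350]=c1;o[:c2.shape[0],352:352+c2.shape[1]]=c2[:,:448]
cv2.imwrite('pics/crop0.png',o[:,:,::-1])
for nm,s,(r0,r1,c0,c1) in(('scene',a,(130,370,250,390)),('top',b,(170,310,180,400))):
    w=cloud(s);rg=s['pixels'].astype(int);m=np.zeros((480,640),bool);m[r0:r1,c0:c1]=1
    Z=w[...,2]
    print(nm)
    for lo,hi in((.010,.018),(.10,.12),(.12,.16),(.2,.225),(.225,.25),(.25,.28),(.28,.31),(.31,.36)):
        k=m&(Z>lo)&(Z<hi)&(w[...,0]<.72)
        n,l,st,ce=cv2.connectedComponentsWithStats(k.astype(np.uint8))
        for i in range(1,n):
            if st[i,4]>8:
                p=w[l==i];print(lo,hi,st[i],ce[i],np.median(p,0),p.min(0)[:2],p.max(0),rg[l==i].mean(0).astype(int))
```

```text
scene
0.01 0.018 [250 207   7   8  25] [252.72 210.6 ] [0.655 0.414 0.011] [0.64  0.401] [0.669 0.435 0.012] [159 163 161]
0.01 0.018 [256 207   9   7  16] [261.   210.75] [0.67  0.398 0.011] [0.662 0.386] [0.679 0.423 0.013] [143 145 144]
0.01 0.018 [266 208   7   5  15] [269.2 210.4] [0.687 0.386 0.011] [0.676 0.377] [0.7   0.397 0.014] [136 138 136]
0.01 0.018 [250 230  34  11 156] [264.955 233.712] [0.606 0.299 0.013] [0.564 0.27 ] [0.647 0.341 0.017] [198 124 123]
0.01 0.018 [ 250  241   87   51 1629] [296.083 266.347] [0.578 0.136 0.015] [0.452 0.051] [0.683 0.221 0.018] [183 153 157]
0.01 0.018 [334 244   8   6  22] [337.682 246.727] [0.707 0.131 0.013] [0.691 0.126] [0.72  0.138 0.016] [106  82  71]
0.01 0.018 [361 257   7   7  14] [364.    260.357] [0.71  0.047 0.016] [0.704 0.032] [0.717 0.057 0.017] [144 128 116]
0.01 0.018 [326 268  38  18 211] [345.303 276.19 ] [0.634 0.031 0.015] [0.614 0.005] [0.667 0.078 0.018] [107  90  84]
0.01 0.018 [379 268   7   4  14] [381.    269.714] [ 0.712 -0.006  0.016] [ 0.707 -0.013] [0.72  0.    0.018] [98 79 72]
0.01 0.018 [366 272  11 
[... 19928 characters left out ...]

0.28 0.31 [216 188  41  32 577] [230.078 202.908] [0.609 0.148 0.303] [0.58 0.1 ] [0.637 0.174 0.309] [84 86 88]
0.28 0.31 [380 195  17  19  66] [389.288 204.909] [ 0.597 -0.153  0.301] [ 0.586 -0.164] [ 0.614 -0.136  0.31 ] [58 58 59]
0.28 0.31 [281 204  10   8  61] [285.574 207.541] [0.598 0.044 0.291] [0.594 0.036] [0.606 0.053 0.296] [46 45 48]
0.31 0.36 [278 170   4   6  10] [279.5 172.1] [0.662 0.053 0.317] [0.658 0.05 ] [0.665 0.057 0.321] [54 56 56]
0.31 0.36 [283 170   4   8  21] [284.143 173.905] [0.657 0.045 0.318] [0.654 0.042] [0.664 0.047 0.326] [64 63 61]
0.31 0.36 [395 188   5   8  16] [397.5   191.938] [ 0.619 -0.166  0.315] [ 0.614 -0.169] [ 0.626 -0.162  0.319] [65 61 59]
```

View pics/crop0.png

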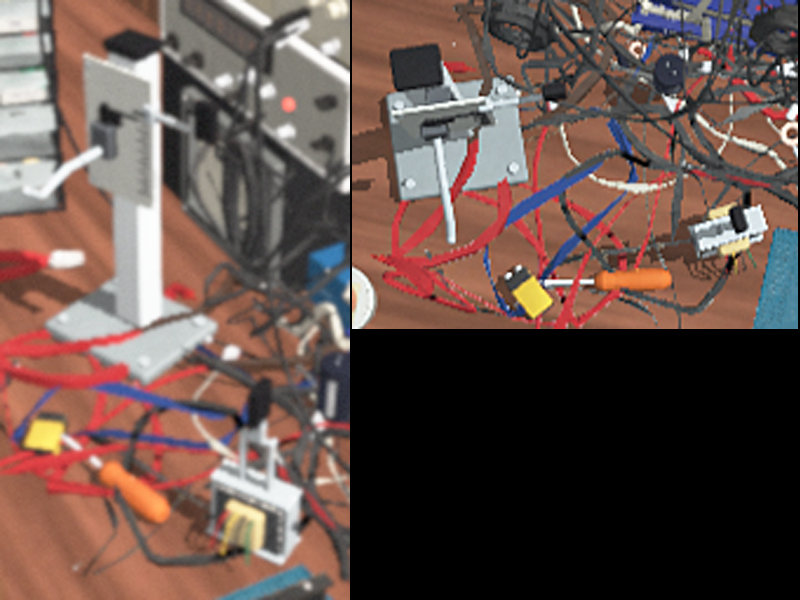

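The crop shows the tab, eye bar and window clearly. The hook tip points to -x with the arm at y≈0.14, and the marker tab's top is at about (0.598, 0.044, 0.291).

```bash
cat > fit.py <<'E'
from h import *
np.set_printoptions(precision=4,suppress=True)
def rect(p,nm):
    q=(p[:,:2]*1000).astype(np.float32);r=cv2.minAreaRect(q);print(nm,len(p),'med',np.median(p,0),'rect',np.round(r[0],1),np.round(r[1],1),round(r[2],1),'zmax',p[:,2].max())
def pca(p,nm):
    vx,vy,x,y=cv2.fitLine((p[:,:2]*1000).astype(np.float32),cv2.DIST_HUBER,0,.01,.01).ravel();a=np.degrees(np.arctan2(vy,vx));print(nm,len(p),'ang',a,'at',x,y)
def box(w,lo,hi):
    return w[np.all((w>lo)&(w<hi),-1)]
E
python3 - <<'E'
from fit import *
W={n:cloud(dict(np.load(f'pics/{n}0.npz'))) for n in('scene','top')}
A=np.concatenate([v.reshape(-1,3) for v in W.values()])
for n,w in list(W.items())+[('both',A)]:
    print(n)
    p=box(w,[.47,-.15,.148],[.54,-.08,.165]);rect(p,'tabtop');pca(p,'tab')
    p=box(w,[.45,-.17,.05],[.56,-.05,.066]);rect(p,'core')
    p=box(w,[.47,-.15,.095],[.54,-.07,.119]);pca(p,'bar');rect(p,'bar')
    p=box(w,[.47,.11,.195],[.57,.17,.227]);pca(p,'hook');print(p[p[:,0]<.492].mean(0),p[:,0].min())
    p=box(w,[.595,.11,.29],[.66,.19,.315]);rect(p,'cap')
    p=box(w,[.56,.09,.29],[.597,.19,.305]);pca(p,'faceTop')
    p=box(w,[.56,.09,.18],[.61,.19,.30]);pca(p,'face')
    p=box(w,[.57,.02,.25],[.62,.065,.30]);rect(p,'mtab');rect(p[p[:,2]>.286],'mtop')
    p=box(w,[.48,.05,.011],[.70,.24,.019]);rect(p,'foot')
E
```

```text
scene
tabtop 80 med [ 0.4999 -0.117   0.1559] rect [ 502.2 -114.4] [25.6 11.8] 17.4 zmax 0.15925114964388992
tab 80 ang 6.724847 at 501.23157 -116.94342
core 399 med [ 0.4998 -0.1177  0.0586] rect [ 502.8 -115.3] [28.5 68.9] 15.5 zmax 0.06537706091360461
bar 91 ang -74.967384 at 501.06543 -116.006096
bar 91 med [ 0.5016 -0.118   0.1067] rect [ 502.4 -115.1] [ 9.6 28.3] 14.6 zmax 0.11888262525970965
hook 144 ang 7.1239333 at 523.9825 139.42166
[0.4865 0.135  0.2178] 0.48195022508276836
cap 251 med [0.6108 0.1458 0.3042] rect [616.  151.3] [35.3 40.8] 7.9 zmax 0.30787736563829227
faceTop 82 ang -82.81675 at 586.02216 135.32646
face 1413 ang -82.59561 at 586.0894 133.12874
mtab 178 med [0.5954 0.0416 0.2777] rect [596.2  48.1] [12.  31.4] 9.6 zmax 0.29404295447586193
mtop 50 med [0.5962 0.0419 0.2916] rect [597.1  42.9] [12.  20.5] 9.6 zmax 0.29404295447586193
foot 1675 med [0.5836 0.1318 0.0149] rect [590.  136.3] [219.2 171.7] 0.2 zmax 0.018980002534129563
top
tabtop 56 med [ 0.5047 -0.1143  0.1559] rect [ 504.9 -114.8] [23.3  9.5] 17.0 zmax 0.16157131511192685
tab 56 ang 17.251463 at
[... 1097 characters left out ...]
g -76.21914 at 501.7231 -115.10561
bar 113 med [ 0.502  -0.1161  0.1065] rect [ 503.3 -115. ] [11.4 28.4] 14.6 zmax 0.11888262525970965
hook 316 ang 7.377731 at 525.4134 140.17783
[0.487  0.1356 0.2186] 0.48195022508276836
cap 641 med [0.6153 0.1506 0.3045] rect [617.2 152.3] [37.8 42.6] 7.6 zmax 0.3108829662498855
faceTop 159 ang -82.32737 at 586.872 136.14894
face 2113 ang -82.703285 at 586.4972 133.40956
mtab 275 med [0.5961 0.0433 0.2803] rect [598.   48.3] [14.9 31.4] 7.6 zmax 0.2961063392372904
mtop 103 med [0.598  0.0434 0.2916] rect [598.4  42.8] [13.3 20.6] 0.6 zmax 0.2961063392372904
foot 3423 med [0.5834 0.1328 0.0147] rect [589.9 144.9] [219.6 189.4] 0.0 zmax 0.018980002534129563
```

Run:
```python
from fit import *
W={n:dict(np.load(f'pics/{n}0.npz')) for n in('scene','top')}
u=np.array([np.cos(np.radians(7.4)),np.sin(np.radians(7.4))])
for n,s in W.items():
    w=cloud(s);p=box(w,[.47,.10,.17],[.60,.18,.235])
    l=(p[:,:2]-[.5254,.1402])@[-u[1],u[0]];p=p[abs(l)<.009];t=(p[:,:2]-[.5254,.1402])@u
    b=np.round(t*250).astype(int)
    print(n,[(int(k*4+525),round(1e3*float(np.percentile(p[b==k,2],80)),1),round(1e3*float(np.percentile(p[b==k,2],20)),1),int((b==k).sum())) for k in np.unique(b)])
    rg=s['pixels'].astype(int);m=(rg.max(-1)-rg.min(-1)<22)&(rg.mean(-1)>110)&(w[...,2]>.009)&(w[...,2]<.02)&(w[...,0]>.5)&(w[...,0]<.69)&(w[...,1]>.06)&(w[...,1]<.23)
    m=cv2.morphologyEx(m.astype(np.uint8),cv2.MORPH_OPEN,np.ones((2,2)));k,L,st,_=cv2.connectedComponentsWithStats(m);big=[i for i in range(1,k) if st[i,4]>60];rect(w[np.isin(L,big)],'foot')
```

```text
scene [(481, 217.9, 216.6, 2), (485, 220.9, 216.6, 11), (489, 218.2, 213.6, 7), (493, 214.8, 210.0, 5), (497, 210.2, 207.5, 6), (501, 209.8, 206.3, 8), (505, 210.3, 209.4, 7), (509, 214.3, 210.4, 9), (513, 214.5, 210.7, 8), (517, 217.1, 214.7, 6), (521, 218.8, 213.4, 6), (525, 219.6, 216.1, 7), (529, 221.2, 218.2, 7), (533, 221.9, 220.8, 6), (537, 221.4, 218.0, 6), (541, 221.4, 217.5, 5), (545, 222.0, 219.7, 7), (549, 221.2, 218.4, 4), (553, 221.7, 217.1, 5), (557, 221.3, 218.3, 7), (561, 222.6, 218.8, 5), (565, 220.0, 217.3, 4), (569, 222.9, 219.6, 12), (573, 231.1, 220.1, 42), (577, 228.3, 214.6, 10), (581, 223.7, 181.9, 12), (585, 202.4, 178.8, 77), (589, 198.5, 180.5, 5)]
foot 1066 med [nan nan nan] rect [606.9 145.1] [ 99.8 133.4] 17.6 zmax nan
top [(481, 215.0, 215.0, 1), (485, 222.3, 219.5, 7), (489, 220.2, 218.2, 8), (493, 217.0, 215.1, 6), (497, 214.1, 212.2, 8), (501, 212.3, 209.5, 8), (505, 212.7, 208.1, 9), (509, 213.9, 211.3, 7), (513, 213.5, 211.2, 8), (517, 217.0, 212.1, 10), (521, 218.5, 215.9, 6), (525, 219.4, 214.8, 9), (529, 222.4, 217.7, 9), (533, 221.9, 217.5, 6), (537, 223.4, 218.9, 10), (541, 220.3, 218.5, 6), (545, 221.6, 217.8, 10), (549, 221.5, 218.6, 7), (553, 221.3, 218.1, 9), (557, 221.1, 217.8, 8), (561, 220.9, 219.4, 6), (565, 221.9, 219.1, 8), (569, 222.8, 218.8, 9), (573, 232.3, 216.0, 22), (585, 189.2, 177.9, 2)]
foot 947 med [nan nan nan] rect [591.  134.6] [113.6 111.3] 47.0 zmax nan
```

```bash
cat > to.py <<'E'
import sys
from h import *
# world x y z (mm) and object yaw (deg), tool down with tool x along object x -> row from present pose
x,y,z,yaw=map(float,sys.argv[1:5])
p,M=tool();c,s=np.cos(np.radians(yaw)),np.sin(np.radians(yaw))
T=np.array([[c,s,0],[s,-c,0],[0,0,-1.]])
print('row',np.round(M.T@(np.array([x,y,z])-p*1000),1),np.round(R.from_matrix(M.T@T).as_rotvec(degrees=True),2))
o=get_obs();print(o['time'],np.round(p*1000,1),np.round(o['q'],2),np.round(o['force'],2),o['width'])
E
python3 to.py 400 250 300 15.5;python3 to.py 504.5 -114.8 220 15.5
```

```text
row [-321.  -279.1  -68.9] [-2.0000e-02  8.0000e-02  1.4938e+02]
0.1 [162.9 603.1 230.8] [-1.38  0.52 -0.04  1.6   0.02  1.02 -0.11] [-0.11 -0.2   0.76] 0.08538835128014215
row [-517.  -603.9   11.4] [-2.0000e-02  8.0000e-02  1.4938e+02]
0.1 [162.9 603.1 230.8] [-1.38  0.52 -0.04  1.6   0.02  1.02 -0.11] [-0.11 -0.2   0.76] 0.08538835128014215
```

```bash
python3 -m crank '-321 -279 -69 0 0 50 60;-321 -279 -69 0 0 50 60;-321 -279 -69 0 0 50 60;-321 -279 -69 0 0 50 60;-321 -279 -69 0 0 80 60;-321 -279 -69 0 0 80 60;-321 -279 -69 0 0 80 60;-321 -279 -69 0 0 80 60'; python3 to.py 504.5 -114.8 220 15.5
```

```text
time: 0.77
eef_pos: [0.347, 0.3283, 0.285]
tool_rot: [-0.0, 0.593, 0.805, -0.0]
force: [1.0, 0.5, -0.5]
width: 0.0602
grip_force: 0.0
row [-469.9   19.1   64.8] [-2.000e-02  0.000e+00  9.174e+01]
0.7667 [347.  328.3 285. ] [-1.11  0.23  0.28  1.92 -0.07  1.   -0.5 ] [ 1.02  0.46 -0.52] 0.06018873601360884
```

```bash
python3 -m crank '-470 19 0 0 0 92 60;-470 19 0 0 0 92 60;-470 19 0 0 0 92 60;-470 19 0 0 0 92 60;-470 19 0 0 0 92 60;-470 19 0 0 0 92 60;-470 19 0 0 0 92 60;-470 19 0 0 0 92 60'; python3 to.py 504.5 -114.8 220 15.5
```

```text
time: 1.43
eef_pos: [0.46, 0.0148, 0.2849]
tool_rot: [-0.0, 0.906, 0.422, 0.0]
force: [1.3, 1.1, 0.4]
width: 0.0605
grip_force: 0.0
row [-70.6 117.4  64.8] [-1.000e-02 -3.000e-02  3.445e+01]
1.4333 [460.   14.8 284.9] [-0.7   0.23  0.64  1.97 -0.16  1.   -0.68] [1.35 1.07 0.45] 0.06052343446765907
```

```bash
python3 -m crank '-71 117 65 0 0 34.4 60;-71 117 65 0 0 34.4 60;-71 117 65 0 0 34.4 60;-71 117 65 0 0 34.4 60;-71 117 65 0 0 34.4 60;-71 117 65 0 0 34.4 60;-71 117 65 0 0 34.4 60;-71 117 65 0 0 34.4 60'; python3 to.py 504.5 -114.8 126 15.5
```

```text
time: 2.1
eef_pos: [0.5046, -0.1116, 0.2199]
tool_rot: [-0.0, 0.99, 0.141, 0.0]
force: [-0.4, 0.6, -0.7]
width: 0.0598
grip_force: 0.0
row [-1.   3.1 93.9] [-0.02 -0.01  0.68]
2.1 [ 504.6 -111.6  219.9] [-0.45  0.46  0.75  1.92 -0.4   0.91 -0.79] [-0.41  0.64 -0.74] 0.059822252927112275
```

Run:
```python
from h import *
s=snap('scene');c=cv2.resize(s['pixels'][200:380,260:460],None,fx=3,fy=3);cv2.imwrite('pics/g1.png',c[:,:,::-1])
```

```text
(no output)
```

View pics/g1.png

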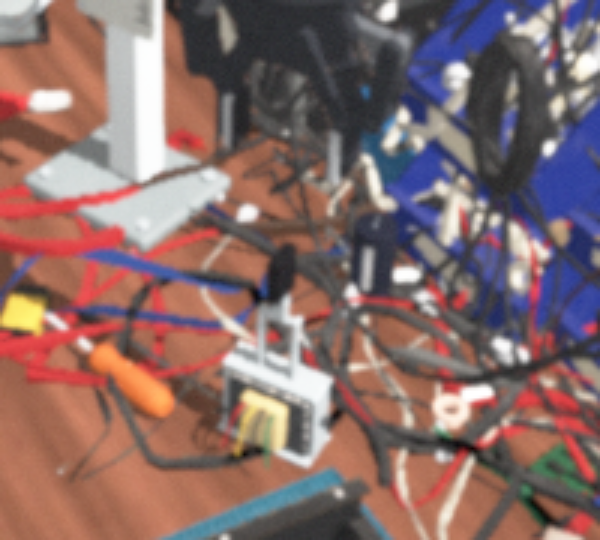

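The gripper is above the tab (tab at (280,275) in the crop, fingers on either side), so I descend and grip.

```bash
python3 -m crank '0 0 30 0 0 0 50;0 0 60 0 0 0 50;0 0 85 0 0 0 50;0 0 94 0 0 0 50;0 0 94 0 0 0 50;0 0 94 0 0 0 50'; python3 to.py 504.5 -114.8 126 15.5;python3 -m crank '0 0 0 0 0 0 0;0 0 0 0 0 0 0;0 0 0 0 0 0 0;0 0 0 0 0 0 0;0 0 0 0 0 0 0;0 0 0 0 0 0 0;0 0 0 0 0 0 0;0 0 0 0 0 0 0';python3 to.py 504.5 -114.8 126 15.5
```

```text
time: 2.65
eef_pos: [0.5049, -0.1125, 0.1266]
tool_rot: [0.0, 0.99, 0.139, 0.0]
force: [0.5, -1.0, 1.2]
width: 0.0499
grip_force: 0.0
row [-1.   2.1  0.6] [ 0.01 -0.03  0.45]
2.65 [ 504.9 -112.5  126.6] [-0.35  0.59  0.63  2.   -0.53  0.72 -0.68] [ 0.46 -1.03  1.21] 0.049864677132170375
time: 3.32
eef_pos: [0.5052, -0.1127, 0.1267]
tool_rot: [0.0, 0.99, 0.138, 0.001]
force: [0.0, -0.4, 11.0]
width: 0.0092
grip_force: 59.5
row [-1.2  1.8  0.7] [ 0.03 -0.1   0.39]
3.3167 [ 505.2 -112.7  126.7] [-0.35  0.59  0.63  2.   -0.53  0.71 -0.68] [ 0.   -0.4  10.97] 0.009214334883052726
```

```bash
python3 -m crank '0 0 -8 0 0 0 0;0 0 -25 0 0 0 0;0 0 -50 0 0 0 0;0 0 -75 0 0 0 0;0 0 -100 0 0 0 0;0 0 -125 0 0 0 0;0 0 -133 0 0 0 0;0 0 -133 0 0 0 0';python3 -m crank '0 0 0 0 0 0 0;0 0 0 0 0 0 0;0 0 0 0 0 0 0;0 0 0 0 0 0 0'
python3 - <<'E'
from fit import *
F=[]
for i in range(8):
    s=snap('scene' if i%2 else 'top',f'lift{i}.png' if i<2 else None);F.append(get_obs()['force'])
    if i<2:
        w=cloud(s)
        for dz in(.02,):
            p=box(w,[.44,-.18,.05+.133],[.57,-.04,.066+.133]);rect(p,'core');print(box(w,[.47,-.15,.22],[.54,-.07,.245]).mean(0))
print(np.mean(F,0),np.std(F,0))
E
python3 to.py 420 137 259 7.5
```

```text
time: 3.98
eef_pos: [0.5052, -0.1126, 0.2604]
tool_rot: [0.0, 0.99, 0.138, 0.002]
force: [-0.1, -0.4, -4.5]
width: 0.0089
grip_force: 58.8
time: 4.32
eef_pos: [0.5041, -0.1126, 0.2578]
tool_rot: [0.0, 0.99, 0.138, -0.001]
force: [0.6, -0.0, -4.0]
width: 0.0086
grip_force: 58.8
row [ -12.7 -263.2   -1. ] [0.   0.07 8.38]
4.3667 [ 504.3 -112.6  258. ] [-0.48  0.42  0.8   1.88 -0.35  0.99 -0.83] [ 0.59 -0.48 -3.18] 0.009108492807756729
  return _methods._mean(a, axis=axis, dtype=dtype,
  ret = um.true_divide(
Traceback (most recent call last):
  File "fit.py", line 4, in rect
    q=(p[:,:2]*1000).astype(np.float32);r=cv2.minAreaRect(q);print(nm,len(p),'med',np.median(p,0),'rect',np.round(r[0],1),np.round(r[1],1),round(r[2],1),'zmax',p[:,2].max())
                                                                                                                                                                ~~~~~~~~~~^^
ValueError: zero-size array to reduction operation maximum which has no identity
```

```bash
python3 to.py 440 -60 259 7.5; python3 to.py 440 129 259 7.5
```

```text
row [-47.4 -68.2  -1. ] [0.   0.07 8.38]
4.3667 [ 504.3 -112.6  258. ] [-0.48  0.42  0.8   1.88 -0.35  0.99 -0.83] [ 0.59 -0.48 -3.18] 0.009108492807756729
row [   4.3 -250.    -1. ] [0.   0.07 8.38]
4.3667 [ 504.3 -112.6  258. ] [-0.48  0.42  0.8   1.88 -0.35  0.99 -0.83] [ 0.59 -0.48 -3.18] 0.009108492807756729
```

```bash
python3 -m crank '-16 -23 0 0 0 2 0;-32 -46 0 0 0 4 0;-47 -68 0 0 0 6 0;-38 -98 0 0 0 8.4 0;-30 -128 0 0 0 8.4 0;-22 -158 0 0 0 8.4 0;-12 -190 0 0 0 8.4 0;-4 -220 0 0 0 8.4 0';python3 -m crank '2 -20 0 0 0 0 0;4 -30 0 0 0 0 0;4 -30 0 0 0 0 0;4 -30 0 0 0 0 0;4 -30 0 0 0 0 0'
python3 - <<'E'
from fit import *
p,M=tool();print(p)
s=snap('scene');c=cv2.resize(s['pixels'][120:300,170:380],None,fx=3,fy=3);cv2.imwrite('pics/s1.png',c[:,:,::-1])
w=cloud(s);z0=p[2]-.126
for n in('scene','top'):
    w=cloud(snap(n)) if n=='top' else w
    a=box(w,[.38,.05,.10],[.475,.22,.205]);print(n,len(a))
    h=box(w,[.40,.08,z0+.045],[.475,.20,z0+.066]);
    if len(h)>5: rect(h,'core')
    h=box(w,[.40,.08,z0+.095],[.475,.2,z0+.112]);
    if len(h)>5: rect(h,'bar')
E
python3 to.py 502 137 259 7.5
```

```text
time: 5.03
eef_pos: [0.4402, 0.0998, 0.2585]
tool_rot: [-0.0, 0.998, 0.065, -0.0]
force: [0.4, 0.5, -3.7]
width: 0.0088
grip_force: 59.8
time: 5.45
eef_pos: [0.4405, 0.1269, 0.2586]
tool_rot: [0.0, 0.998, 0.065, -0.0]
force: [-0.7, 0.6, -4.0]
width: 0.0091
grip_force: 59.8
[0.4405 0.1269 0.2586]
scene 995
core 390 med [0.4324 0.1172 0.1894] rect [426.9 123.2] [46.  70.3] 9.3 zmax 0.19847422639878512
bar 71 med [0.4366 0.1207 0.237 ] rect [438.1 124.7] [10.1 30.4] 5.9 zmax 0.24426746226650958
top 9
row [62.1 -2.  -0.3] [ 0.    0.   -0.11]
5.55 [440.6 127.  258.7] [-1.09  0.3   0.85  2.01 -0.28  0.94 -1.54] [ 0.03 -1.13 -4.11] 0.009106289855393216
```

View pics/s1.png

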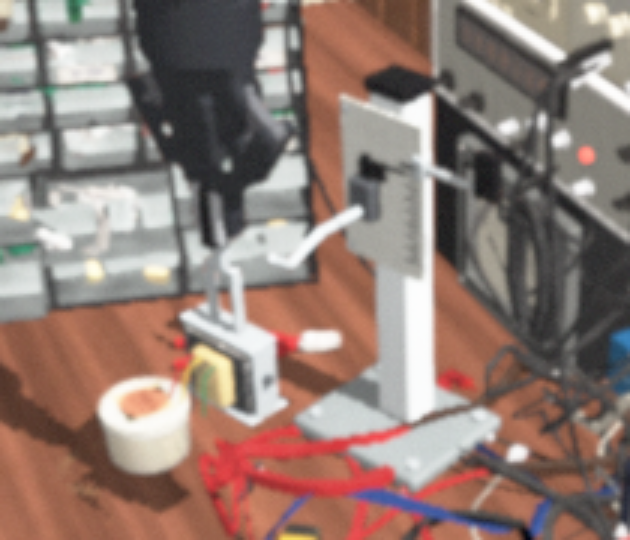

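The transformer hangs upright in front of the hook: hook tip at (275,258) in the crop, window at (228,290). I thread the hook into the window slowly.

```bash
python3 -m crank '8 -3 0 0 0 0 0;17 -3 0 0 0 0 0;26 -3 0 0 0 0 0;35 -3 0 0 0 0 0;44 -3 0 0 0 0 0;54 -3 0 0 0 0 0;64 -3 0 0 0 0 0;64 -3 0 0 0 0 0'; python3 -m crank '0 0 0 0 0 0 0;0 0 0 0 0 0 0'
python3 - <<'E'
from fit import *
p,M=tool();print(p,get_obs()['force'])
s=snap('scene');c=cv2.resize(s['pixels'][150:270,220:360],None,fx=5,fy=5,interpolation=2)[:600];cv2.imwrite('pics/s2.png',c[:,:,::-1])
w=cloud(s);z0=p[2]-.126
h=box(w,[.47,.08,z0+.097],[.525,.2,z0+.112]);rect(h,'bar')
h=box(w,[.44,.08,z0+.045],[.54,.20,z0+.066]);rect(h,'core')
E
```

```text
time: 6.22
eef_pos: [0.5056, 0.1396, 0.2586]
tool_rot: [0.0, 0.998, 0.065, 0.0]
force: [0.9, 0.2, -5.1]
width: 0.0085
grip_force: 59.8
time: 6.38
eef_pos: [0.5035, 0.1393, 0.2585]
tool_rot: [0.0, 0.998, 0.065, -0.0]
force: [-0.2, 0.1, -4.6]
width: 0.0091
grip_force: 59.8
[0.5035 0.1393 0.2585] [-0.1761  0.0739 -4.604 ]
bar 61 med [0.4994 0.1337 0.2374] rect [501.2 137.1] [10.5 28.1] 7.5 zmax 0.24369147273144037
core 352 med [0.495  0.1298 0.1897] rect [494.4 136.4] [40.8 71.8] 8.1 zmax 0.19809692566726617
```

View pics/s2.png

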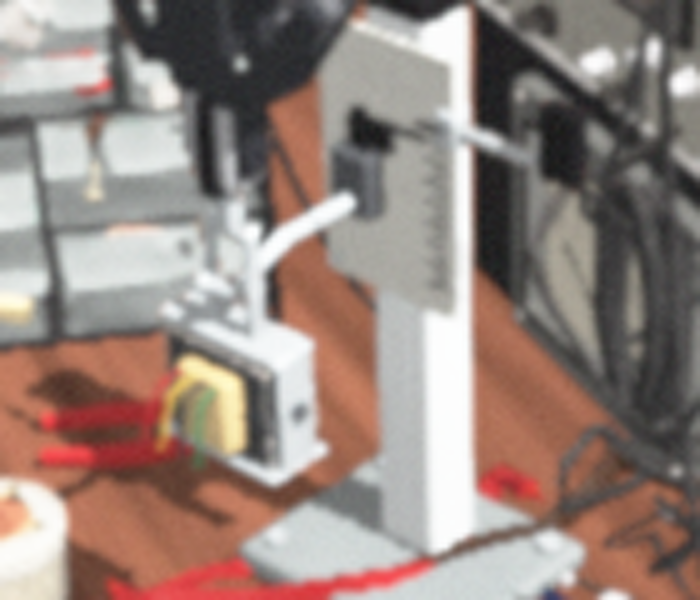

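The hook arm passes through the window at (265,240), with the bar above the throat. I lower slowly.

```bash
python3 -m crank '0 0 2 0 0 0 0;0 0 4 0 0 0 0;0 0 6 0 0 0 0;0 0 8 0 0 0 0;0 0 10 0 0 0 0;0 0 12 0 0 0 0;0 0 14 0 0 0 0;0 0 16 0 0 0 0'; for i in 1 2; do python3 -m crank '0 0 1 0 0 0 0;0 0 2 0 0 0 0;0 0 3 0 0 0 0;0 0 4 0 0 0 0;0 0 5 0 0 0 0;0 0 6 0 0 0 0;0 0 7 0 0 0 0;0 0 8 0 0 0 0'; done
```

```text
time: 7.1
eef_pos: [0.5036, 0.1395, 0.2425]
tool_rot: [0.0, 0.998, 0.065, -0.0]
force: [0.4, -0.1, -3.3]
width: 0.0089
grip_force: 59.8
time: 7.77
eef_pos: [0.5036, 0.1396, 0.2346]
tool_rot: [-0.0, 0.998, 0.065, 0.0]
force: [0.4, 0.1, -3.0]
width: 0.009
grip_force: 60.0
time: 8.43
eef_pos: [0.5036, 0.1395, 0.2266]
tool_rot: [-0.0, 0.998, 0.065, 0.0]
force: [-0.4, 0.1, -2.7]
width: 0.0093
grip_force: 60.1
```

```bash
cat > f.py <<'E'
from fit import *
F=[]
for i in range(10):
    s=snap('scene');F.append(get_obs()['force'])
w=cloud(s);p,M=tool()
print(get_obs()['time'],p,np.mean(F,0),np.std(F,0)/3)
# pointer block (hook arm top) height: arm level part in front of the face
a=box(w,[.53,.12,.12],[.566,.16,.235]);print('arm z',len(a),np.percentile(a[:,2],80) if len(a) else 0, '(unloaded ~.2215)')
E
python3 -m crank '0 0 1 0 0 0 0;0 0 2 0 0 0 0;0 0 3 0 0 0 0;0 0 4 0 0 0 0;0 0 5 0 0 0 0;0 0 6 0 0 0 0;0 0 7 0 0 0 0;0 0 8 0 0 0 0'; python3 f.py
```

```text
time: 9.1
eef_pos: [0.5036, 0.1395, 0.2186]
tool_rot: [-0.0, 0.998, 0.065, 0.0]
force: [0.5, 0.9, -0.6]
width: 0.0092
grip_force: 60.2
9.6 [0.5036 0.1395 0.2187] [ 0.6625  0.1987 -1.1766] [0.1743 0.1224 0.1602]
arm z 50 0.2038779865296594 (unloaded ~.2215)
```

```bash
python3 -m crank '0 0 1 0 0 0 0;0 0 2 0 0 0 0;0 0 3 0 0 0 0;0 0 4 0 0 0 0;0 0 5 0 0 0 0;0 0 5 0 0 0 0'; python3 f.py
```

```text
time: 10.1
eef_pos: [0.5036, 0.1395, 0.2135]
tool_rot: [0.0, 0.998, 0.065, -0.0]
force: [1.0, 0.5, -0.0]
width: 0.009
grip_force: 60.3
10.6 [0.5036 0.1395 0.2137] [ 1.2599  0.3369 -0.2272] [0.1912 0.2083 0.1539]
arm z 52 0.19810682302077914 (unloaded ~.2215)
```

```bash
python3 -m crank '0.5 0 0 0 0 0 0;1 0 0 0 0 0 0;1.5 0 0 0 0 0 0;2 0 0 0 0 0 0;2 0 0 0 0 0 0'; python3 f.py
```

```text
time: 11.02
eef_pos: [0.5052, 0.1397, 0.2135]
tool_rot: [0.0, 0.998, 0.065, -0.001]
force: [-3.4, 0.3, -0.4]
width: 0.0087
grip_force: 60.3
11.5167 [0.5054 0.1397 0.2136] [-4.0708 -0.5029 -0.6573] [0.1779 0.1744 0.1701]
arm z 51 0.19896810385218514 (unloaded ~.2215)
```

```bash
python3 -m crank '-0.5 0 0 0 0 0 0;-1 0 0 0 0 0 0;-1.4 0 0 0 0 0 0;-1.4 0 0 0 0 0 0'; python3 f.py
```

```text
time: 11.85
eef_pos: [0.5047, 0.1397, 0.2139]
tool_rot: [-0.0, 0.998, 0.065, 0.001]
force: [1.8, 0.8, -0.2]
width: 0.0086
grip_force: 60.4
12.35 [0.5044 0.1396 0.2138] [ 2.8469  0.1825 -0.8355] [0.1686 0.1276 0.15  ]
arm z 49 0.19933600492263462 (unloaded ~.2215)
```

```bash
python3 -m crank '0.4 0 0.5 0 0 0 0;0.4 0 1.3 0 0 0 0;0.4 0 2 0 0 0 0;0.4 0 3 0 0 0 0;0.4 0 3 0 0 0 0'; python3 f.py
```

```text
time: 12.77
eef_pos: [0.5045, 0.1396, 0.2105]
tool_rot: [0.0, 0.998, 0.065, -0.0]
force: [2.6, -0.9, 0.4]
width: 0.009
grip_force: 60.4
13.2667 [0.5046 0.1396 0.2107] [ 1.8398  0.2464 -0.0898] [0.1842 0.164  0.1817]
arm z 50 0.19627181222170934 (unloaded ~.2215)
```

```bash
python3 -m crank '0.3 0 0 0 0 0 0;0.6 0 0 0 0 0 0;0.6 0 0.3 0 0 0 0;0.6 0 0.3 0 0 0 0'; python3 f.py
```

```text
time: 13.6
eef_pos: [0.5049, 0.1397, 0.2102]
tool_rot: [0.0, 0.998, 0.065, -0.0]
force: [-1.7, -0.8, -0.4]
width: 0.009
grip_force: 60.4
14.1 [0.505  0.1397 0.2103] [-2.6112 -0.28   -0.0162] [0.2221 0.1615 0.1187]
arm z 51 0.19595180834930512 (unloaded ~.2215)
```

```bash
python3 -m crank '-0.2 0 0 0 0 0 0;-0.3 0 0 0 0 0 0;-0.3 0 0 0 0 0 0;-0.3 0 0 0 0 0 0'; python3 f.py
```

```text
time: 14.43
eef_pos: [0.5049, 0.1397, 0.2104]
tool_rot: [-0.0, 0.998, 0.065, 0.0]
force: [-2.3, 0.4, -0.3]
width: 0.0091
grip_force: 60.4
14.9333 [0.5049 0.1397 0.2104] [-1.9191 -0.1799 -0.195 ] [0.1311 0.1898 0.1242]
arm z 48 0.1956785814564948 (unloaded ~.2215)
```

```bash
python3 -m crank '-0.2 0 0 0 0 0 0;-0.3 0 0.2 0 0 0 0;-0.3 0 0.4 0 0 0 0;-0.3 0 0.4 0 0 0 0'; python3 f.py
```

```text
time: 15.27
eef_pos: [0.5048, 0.1397, 0.21]
tool_rot: [-0.0, 0.998, 0.065, 0.0]
force: [0.2, 0.7, 0.3]
width: 0.0088
grip_force: 60.4
15.7667 [0.5047 0.1397 0.21  ] [0.4557 0.1873 0.0998] [0.1288 0.1426 0.1176]
arm z 51 0.19546330611594412 (unloaded ~.2215)
```

```bash
python3 -m crank '0 0 0 0 0 0 10;0 0 0 0 0 0 12;0 0 0 0 0 0 14;0 0 0 0 0 0 17;0 0 0 0 0 0 20;0 0 0 0 0 0 24;0 0 0 0 0 0 28;0 0 0 0 0 0 30'
python3 - <<'E'
from fit import *
s=snap('scene');c=cv2.resize(s['pixels'][150:270,220:360],None,fx=5,fy=5,interpolation=2)[:600];cv2.imwrite('pics/s3.png',c[:,:,::-1])
E
python3 f.py
```

```text
time: 16.43
eef_pos: [0.5046, 0.1396, 0.21]
tool_rot: [-0.0, 0.998, 0.065, 0.0]
force: [0.3, -0.2, -0.1]
width: 0.0303
grip_force: 0.0
16.9833 [0.5046 0.1396 0.21  ] [-0.0206 -0.0585 -0.0707] [0.1197 0.1735 0.1966]
arm z 44 0.19564861590738333 (unloaded ~.2215)
```

View pics/s3.png

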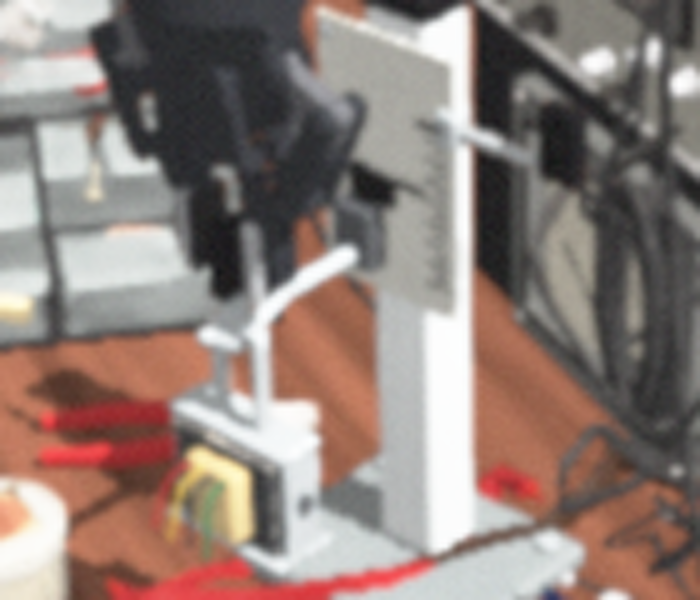

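The transformer hangs free and still. I retract straight up, then go above the marker tab with closed fingers to push it down.

```bash
python3 -m crank '0 0 -4 0 0 0 30;0 0 -15 0 0 0 30;0 0 -35 0 0 0 30;0 0 -60 0 0 0 30;0 0 -90 0 0 0 30;0 0 -120 0 0 0 30;0 0 -130 0 0 0 30;0 0 -130 0 0 0 30'
python3 - <<'E'
from fit import *
p=tool()[0];print(p)
for i in range(2):
  for n in('scene','top'):
    s=snap(n);w=cloud(s);np.savez(f'pics/{n}1.npz',**s)
    a=box(w,[.53,.12,.12],[.566,.16,.235]);print('arm z',len(a),np.percentile(a[:,2],80) if len(a) else 0)
    m=box(w,[.575,.02,.25],[.62,.065,.31]);rect(m[m[:,2]>m[:,2].max()-.008],'mtop') if len(m) else 0
    b=box(w,[.45,.1,.15],[.56,.2,.235]);b=box(w,[.48,.11,.205],[.53,.17,.25]);
    if len(b):rect(b,'tabtop')
s=dict(np.load('pics/scene1.npz'));c=cv2.resize(s['pixels'][145:215,275:350],None,fx=8,fy=8,interpolation=2);cv2.imwrite('pics/s4.png',c[:,:,::-1])
E
python3 to.py 594 45 340 7.5
```

```text
time: 17.65
eef_pos: [0.5055, 0.1396, 0.343]
tool_rot: [-0.001, 0.998, 0.065, 0.002]
force: [-0.7, 0.2, -0.0]
width: 0.0298
grip_force: 0.0
[0.5055 0.1396 0.343 ]
arm z 51 0.1962424180640979
mtop 52 med [0.5955 0.0421 0.2919] rect [596.7  43.1] [10.9 20.1] 9.6 zmax 0.29446701132932235
tabtop 183 med [0.5    0.1334 0.2264] rect [502.9 135.4] [27.4 13.4] 2.4 zmax 0.24182311192030556
arm z 0 0
mtop 52 med [0.5997 0.045  0.292 ] rect [599.7  44.3] [10.5 17.7] 3.7 zmax 0.29699702655473287
arm z 51 0.19596514765824913
mtop 52 med [0.5957 0.0421 0.2916] rect [597.5  44. ] [12.4 20.9] 2.7 zmax 0.2942536402139481
tabtop 181 med [0.4998 0.1335 0.2256] rect [502.4 135.1] [25.9 11.7] 1.4 zmax 0.24204118420630363
arm z 0 0
mtop 52 med [0.5998 0.0452 0.2924] rect [599.7  44.4] [10. 18.] 5.2 zmax 0.2960115013901867
row [ 76.8 105.6  -0.9] [ 0.02  0.07 -0.  ]
17.85 [504.1 139.6 339.2] [-1.03  0.34  0.86  1.75 -0.28  1.18 -1.53] [ 0.31 -0.84 -0.42] 0.030495920567791567
```

View pics/s4.png

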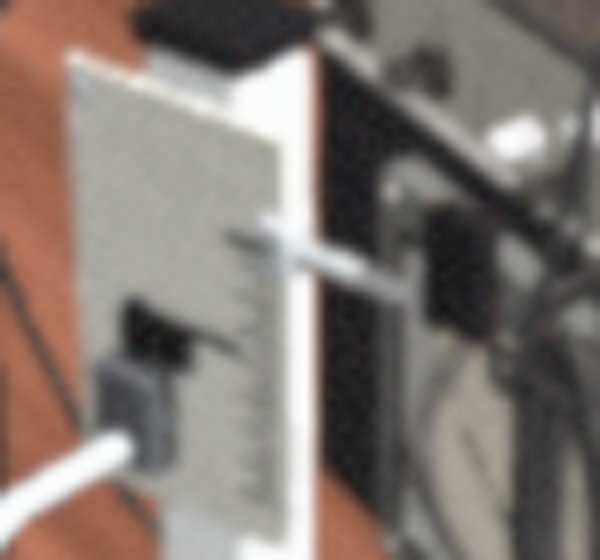

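Pointer tip is at px (304.6,188.8) and nib at (304,174.6), so the marker must go down about 33 mm, to a tab top of about 0.259.

```bash
python3 to.py 591 44 325 7.5; python3 -m crank '20 26 0 0 0 0 0;40 52 0 0 0 0 0;60 80 0 0 0 0 0;73 106 0 0 0 0 0;73 106 10 0 0 0 0;73 106 14 0 0 0 0;73 106 14 0 0 0 0;73 106 14 0 0 0 0'; python3 to.py 591 44 300 7.5
```

```text
row [ 73.7 106.2  14.1] [ 0.02  0.07 -0.  ]
17.85 [504.1 139.6 339.2] [-1.03  0.34  0.86  1.75 -0.28  1.18 -1.53] [ 0.31 -0.84 -0.42] 0.030495920567791567
time: 18.52
eef_pos: [0.5903, 0.045, 0.3255]
tool_rot: [-0.0, 0.998, 0.066, -0.001]
force: [0.0, 0.0, 0.2]
width: 0.0001
grip_force: 0.0
row [ 0.6  1.1 25.5] [-0.01  0.08  0.05]
18.5167 [590.3  45.  325.5] [-0.72  0.49  0.82  1.6  -0.38  1.22 -1.26] [0.04 0.02 0.2 ] 5.986788127372067e-05
```

```bash
python3 -m crank '1 1 10 0 0 0 0;1 1 20 0 0 0 0;1 1 26 0 0 0 0;1 1 29 0 0 0 0;1 1 32 0 0 0 0;1 1 35 0 0 0 0;1 1 38 0 0 0 0;1 1 41 0 0 0 0'; python3 -m crank '0 0 3 0 0 0 0;0 0 6 0 0 0 0;0 0 9 0 0 0 0;0 0 12 0 0 0 0;0 0 15 0 0 0 0;0 0 18 0 0 0 0;0 0 20 0 0 0 0;0 0 20 0 0 0 0'
python3 - <<'E'
from fit import *
print(tool()[0],get_obs()['force'])
s=snap('scene');c=cv2.resize(s['pixels'][145:215,275:350],None,fx=8,fy=8,interpolation=2);cv2.imwrite('pics/s5.png',c[:,:,::-1])
E
```

```text
time: 19.18
eef_pos: [0.5919, 0.0433, 0.2849]
tool_rot: [-0.0, 0.998, 0.065, 0.0]
force: [-0.8, 0.1, 1.4]
width: -0.0001
grip_force: 0.7
time: 19.85
eef_pos: [0.5918, 0.0432, 0.2645]
tool_rot: [0.0, 0.998, 0.065, -0.0]
force: [0.5, 0.4, 0.4]
width: -0.0001
grip_force: 0.0
[0.5918 0.0432 0.2645] [0.4585 0.3785 0.3601]
```

View pics/s5.png

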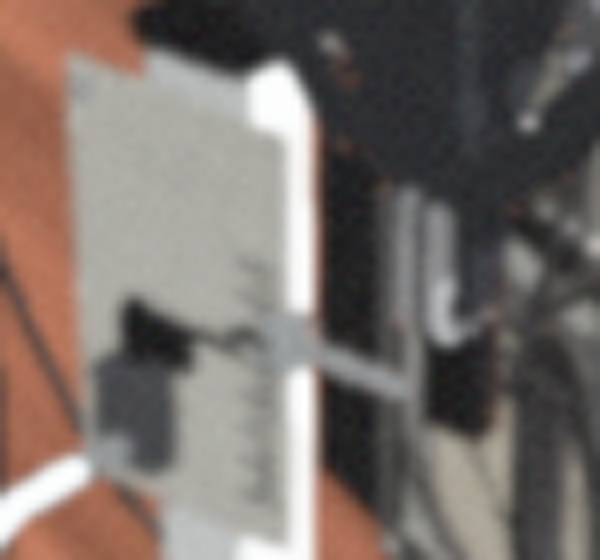

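The nib is at crop (236,338), slightly above the pointer at (237,350). I push about 4 mm more, then retreat to measure.

```bash
python3 -m crank '0 0 1 0 0 0 0;0 0 2 0 0 0 0;0 0 3 0 0 0 0;0 0 4 0 0 0 0;0 0 4 0 0 0 0'; python3 -m crank '0 0 -5 0 0 0 0;0 0 -20 0 0 0 0;0 0 -50 0 0 0 0;0 0 -80 0 0 0 0;-40 0 -100 0 0 0 0;-75 0 -100 0 0 0 0;-100 0 -100 0 0 0 0;-100 0 -100 0 0 0 0'
python3 - <<'E'
from fit import *
for i in range(3):
  for n in('scene','top'):
    s=snap(n);w=cloud(s)
    m=box(w,[.575,.02,.23],[.62,.065,.30]);k=m[m[:,2]>np.percentile(m[:,2],95)-.008] if len(m) else m
    if len(k):rect(k,n+' mtop')
    if n=='scene': S=s;a=box(w,[.53,.12,.12],[.566,.16,.235]);print('arm z',np.percentile(a[:,2],80))
c=cv2.resize(S['pixels'][155:205,280:340],None,fx=12,fy=12,interpolation=2);cv2.imwrite('pics/s6.png',c[:,:,::-1])
E
```

```text
time: 20.32
eef_pos: [0.5919, 0.0431, 0.2608]
tool_rot: [0.0, 0.998, 0.065, -0.0]
force: [-0.2, -0.3, 0.5]
width: 0.0001
grip_force: 0.0
time: 20.98
eef_pos: [0.4893, 0.029, 0.3617]
tool_rot: [-0.002, 0.998, 0.065, -0.0]
force: [-0.3, 0.7, -0.0]
width: 0.0
grip_force: 0.0
scene mtop 51 med [0.5967 0.0426 0.2593] rect [598.   44.4] [11.8 21.2] 8.3 zmax 0.2628512085196493
arm z 0.19594873496480647
scene mtop 52 med [0.5964 0.042  0.2597] rect [598.1  43.8] [12.4 22.8] 14.3 zmax 0.2627001029453099
arm z 0.1959188928794418
scene mtop 55 med [0.5958 0.0414 0.2593] rect [597.5  42.8] [11.6 19.6] 8.8 zmax 0.2630260882174989
arm z 0.1961478066789837
```

View pics/s6.png

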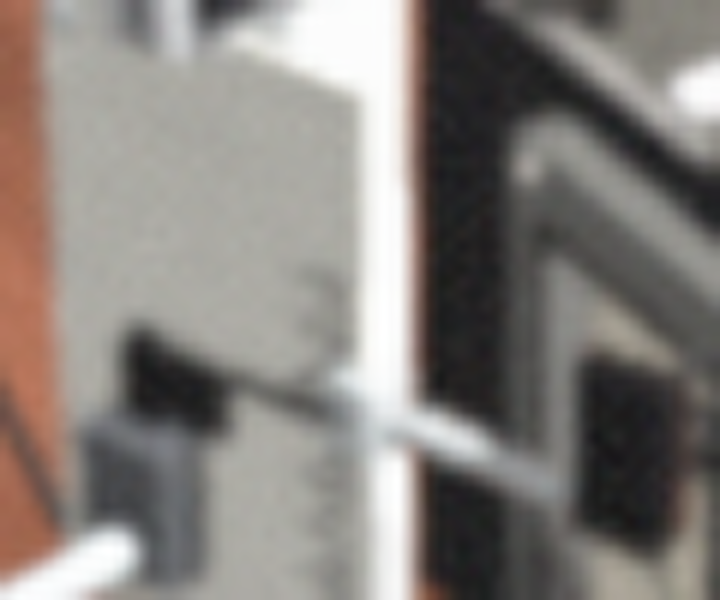

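Pointer and nib now meet in one line (about (230,380) to (330,400)). The tab top is at 0.2593 against 0.2585 wanted, within tolerance.

```bash
python3 -c "
from rig import finish_job;print(finish_job())"
```

```text
the job is handed in; nothing more can be done
None
```

I handed the job in (no verdict came back): the transformer hangs still in the hook, pulling the scale down about 25.5 mm (roughly 3.8 N), and the marker's nib is about 1 mm from the pointer's height by my measurement, within the 3 mm allowed.

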